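# Snap the food-scrap box lid shut

## Robot

A 6-joint arm with a two-finger parallel gripper is mounted at the origin on the work surface. World frame = base frame: x ahead of the robot, y to its left, z up, the work surface at z = 0. Lengths are in mm, angles in degrees, forces in N, time in s.
With the tool pointing down it reaches from about 300 to 850 mm from the base axis. Payload 4.2 kg.
Tool frame: the origin (TCP) lies between the finger pads; the fingertips stand 22 mm ahead of it and the grasp point (between the pads) lies 3 mm ahead of it; z points along the fingers, y is the direction in which the jaws open and shut (so a half turn about z gives the same grasp; the last joint's range is limited). The gripper opens to 91 mm and grips with 3 to 60 N. Pads are 32 mm wide; open, the fingers measure 118 mm over their backs; the gripper's body (76 mm by 178 mm) begins 60 mm behind the grasp point.
Start: joints at [74.886, 18.312, 89.639, -0, 72.044, -1.146], TCP at [138.801, 558.01, 235.976] pointing down, gripper open.
Joint ranges: [-177.97, 177.97], [-48.28, 115.42], [12.27, 149.76], [-77.06, 257.06], [2.81, 150.46], [-146.56, 146.56]. Speed limits (degrees/s): [147.25, 147.25, 180, 180, 180, 180].

## Interface

Orientations are given as [roll, pitch, yaw] about the fixed x, y, z axes, in that order (R = Rz(yaw) Ry(pitch) Rx(roll)).
In Python, from workcell import * gives the robot as it stands.
- The arm moves only by the shell command python3 -m jog 'ROWS' [OPENING] [FORCE]. ROWS is text: rows parted by semicolons, each of 6 numbers parted by spaces: the shift along the tool's x, y, z in units of 0.5 m (1.0 is 0.5 m), then the turn, a rotation vector about the tool's x, y, z in units of pi/2 rad (1.0 is pi/2 rad). A call has 1 to 20 rows; each row is the pose to reach, as a shift and turn from the pose measured when the call began, along the tool's axes at that moment; what a row does not reach only later rows make up. A row lasts 1/12 s, in which the tool goes at most 41.7 mm and 7.16 degrees, less where a joint would pass 70% of its speed; a pose out of reach is approached as far as the arm can. A call with a number of a shift or a turn outside -1 to 1 is refused whole. A call with a gripper value outside its range is refused whole. OPENING is the opening, from -1 (shut) to 1 (fully open), set as the call begins (- or left out, the last holds). The fingers move at their own pace and stop on an object; FORCE is the grip in N (left out, the last holds). Time passes only in rows, so rows that repeat a pose let the fingers close. It gives the time, the measured TCP pose, the force and the opening at its end, in the units of the state.
- state(): the state, without advancing time (a new reading comes with each control period).
- grab_frame(name): name is "scene" or "top" or "wrist"; returns the picture (400x640x3 uint8, red, green, blue); there is no depth.
- calibration(name): a dict with "mtx" (3x3 intrinsics, pixels), "rvec" (rotation vector, rad) and "tvec" (3), from world to camera coordinates, as OpenCV has them. Camera axes: x right, y down, z forward; pixel columns grow to the right and rows downward; lengths in mm; the calibration is good to about 2 mm. A picture is of the moment at which its call begins: read the wrist's pose just before it. calibration takes no time and is no camera call; for the wrist camera it gives the pose at the moment of the call.
- job_done(): hands the job in, once; it reports no verdict.
Trained networks look in the newest picture that a camera, given by its name, has taken for a name from the list of things; names that differ only in an ending like _2 or _b are one class to them, and where a whole thing is asked for, a point or a joint stands for the part that bears it (a point fixed in the world has none). Each returns a list of dicts, best first, with "confidence" (0 to 1); they miss things now and then, are a little off and sometimes report something else, mostly with a low value. They report only what shows in the picture. A call takes as long as a camera call.
- spot_in(query, camera): "rect" ([left, top, right, bottom] in pixels, round what is visible of it).
- tip_of(query, camera): "location" ([column, row] in pixels: a listed point, or the origin of a listed thing).
The state is a dict: "time_s": time; "qpos": joint angles; "qvel": joint speeds; "effort": joint torques, N m; "ee_pos": TCP position; "ee_rot": TCP orientation; "force": force on the tool from outside, world axes, zero at the start; "torque": the same for the moment, N m; "gripper_width": finger opening in mm.
Only numpy, scipy, OpenCV 4.12 (cv2) and the standard library are available. Lean on these libraries where they do the work, as an engineer would, in place of code of your own. Each camera call takes 0.05 s, during which the arm holds its last target. There are 200 camera calls.

## Task

The lid of the food-scrap box is only resting on it: press down the rim section on each of its four sides with your fingertips until every one has clicked fully shut. Only press: leave the box standing where it is, without lifting, tipping or shoving it away, and leave the cans, cup, jar, bottle and steel lid alone.

Things in the scene. Friction and masses are not known exactly. Their poses are not given: they have to be found in the camera images.
- scrap_box: Loose white plastic box with grey press-shut lid, about 0.9 kg, 156 (its x) by 220 mm (y) over the rim. Origin: underside centre; z up, -x side nearest the robot. Lid panel and corner posts: top 118 mm above the origin; a fixed ridge (14 x 70 mm along y, top 134 mm) stands mid-panel. The rim is four straight sections, one per side, each moving straight down 8 mm: top at 128 mm when up, 120 mm when shut.
- near_top (a point): Centre of the top face of the rim section on the box's -x side (67 mm to -x of the box centre); the section is 26 mm (x) by 164 mm (y) in the box's axes, 8 mm thick; the point moves with it and has the box's axes.
- rim_near (a joint): How far the near (-x side) section is pressed down, in m: 0 = standing up (unclipped), 0.008 = snapped shut. It springs back up if let go in the first 4.5 mm; the push needed peaks at 8 to 9 N, then it pulls itself shut and stays. Pressed anywhere along its length, the whole section moves.
- far_top (a point): Centre of the top face of the rim section on the box's +x side (67 mm to +x of the box centre); the section is 26 mm (x) by 164 mm (y) in the box's axes, 8 mm thick; the point moves with it and has the box's axes.
- rim_far (a joint): How far the far (+x side) section is pressed down, in m: 0 = standing up (unclipped), 0.008 = snapped shut. It springs back up if let go in the first 4.5 mm; the push needed peaks at 8 to 9 N, then it pulls itself shut and stays. Pressed anywhere along its length, the whole section moves.
- left_top (a point): Centre of the top face of the rim section on the box's +y side (97 mm to +y of the box centre); the section is 104 mm (x) by 26 mm (y) in the box's axes, 8 mm thick; the point moves with it and has the box's axes.
- rim_left (a joint): How far the left (+y side) section is pressed down, in m: 0 = standing up (unclipped), 0.008 = snapped shut. It springs back up if let go in the first 4.5 mm; the push needed peaks at 8 to 9 N, then it pulls itself shut and stays. Pressed anywhere along its length, the whole section moves.
- right_top (a point): Centre of the top face of the rim section on the box's -y side (97 mm to -y of the box centre); the section is 104 mm (x) by 26 mm (y) in the box's axes, 8 mm thick; the point moves with it and has the box's axes.
- rim_right (a joint): How far the right (-y side) section is pressed down, in m: 0 = standing up (unclipped), 0.008 = snapped shut. It springs back up if let go in the first 4.5 mm; the push needed peaks at 8 to 9 N, then it pulls itself shut and stays. Pressed anywhere along its length, the whole section moves.
- can_side: Crushed drinks can, 66 mm across, 47 mm high, standing beside the box (its -y side). Bystander; origin at underside centre.
- can_tray: Crushed drinks can, 66 mm across, 47 mm high, in the drawer on the right (-y). Bystander; origin at underside centre.
- can_tray2: Second crushed can in the same drawer, same size. Bystander; origin at underside centre.
- steel_lid: Flat steel lid, 100 mm across, 12 mm thick, in the drawer on the right. Bystander; origin at underside centre.
- pet_bottle: PET bottle, 68 mm across, 210 mm high, standing in the drawer on the left (+y). Bystander; origin at underside centre.
- yogurt_cup: Empty yogurt cup, 68 mm across, 75 mm high, standing beside the box (its +y side). Bystander; origin at underside centre.
- jam_jar: Jar with steel cap, 64 mm across, 85 mm high, standing beyond the box (its +x side). Bystander; origin at underside centre.

How it is judged:
By the outcome, as a careful person would: the job done as asked, in the order asked, and still so for the second after the job is handed in, with the robot touching nothing.
It also fails if it takes over 51 s, if anything falls off the work surface, if the arm or the gripper's body presses on something with over 40 N, if the wrist force passes 120 N, or if a joint passes its speed limit or range.

## Working session

There is one attempt and no reset: what is moved stays moved. The work goes in short steps, Python scripts to look and compute and a shell command to move; the robot and the scene stay as the last step left them, time stands still between calls to the robot, and variables do not carry over. Pictures are saved under pics/ and viewed, about 8 in all and at most 12, crops included, and the job is handed in when it is done.

```bash
mkdir -p pics; cat > h.py <<'E'
from workcell import *
import numpy as np, cv2
from scipy.spatial.transform import Rotation as R
def ray(cal,uv):
    K=np.array(cal["mtx"]);Rm=cv2.Rodrigues(np.array(cal["rvec"],float))[0];t=np.array(cal["tvec"],float).ravel()
    d=Rm.T@np.linalg.inv(K)@np.array([uv[0],uv[1],1.]);return -Rm.T@t,d
def atz(cal,uv,z):
    o,d=ray(cal,uv);return o+d*(z-o[2])/d[2]
E
python3 - <<'E'
from h import *
s=state();print({k:np.round(s[k],3) for k in("time_s","ee_pos","ee_rot","force","gripper_width")})
ims=[]
for c in("scene","top"):
    im=grab_frame(c);cv2.imwrite(f"pics/{c}0.png",im[:,:,::-1]);cal=calibration(c)
    for n,z in(("near_top",128),("far_top",128),("left_top",128),("right_top",128),("scrap_box",0)):
        r=tip_of(n,c)
        for q in r[:2]:print(c,n,np.round(q["location"],1),round(q["confidence"],2),np.round(atz(cal,q["location"],z),1))
    if c=="top":
      for n in("can_side","yogurt_cup","jam_jar","pet_bottle"):
        for q in tip_of(n,c)[:2]:print(c,n,np.round(q["location"],1),round(q["confidence"],2),np.round(atz(cal,q["location"],0),1))
print(state()["time_s"])
E
```

```text
{'time_s': np.float64(0.0), 'ee_pos': array([138.668, 557.552, 235.124]), 'ee_rot': array([-1.79901e+02, -2.00000e-03,  1.66033e+02]), 'force': array([ 0.017, -0.326,  0.713]), 'gripper_width': np.float64(91.683)}
scene near_top [307.3 189.4] 0.71 [499. -14. 128.]
scene far_top [339.9 198.1] 0.85 [607.2  50.4 128. ]
scene left_top [334.2 182.2] 0.67 [520.3  89.8 128. ]
scene left_top [339.4 195.1] 0.67 [592.7  59.1 128. ]
scene right_top [308.1 209.4] 0.82 [593.5 -72.7 128. ]
scene scrap_box [320.7 218.4] 0.66 [535.8  16.7   0. ]
top near_top [331.5 225.4] 0.95 [487.6 -33.5 128. ]
top near_top [319. 213.] 0.21 [526.1   7.3 128. ]
top far_top [308.6 193.8] 0.9 [586.9  42.5 128. ]
top left_top [290.5 220.3] 0.58 [500.3  97.4 128. ]
top right_top [344.5 190.4] 0.54 [601.  -72.4 128. ]
top scrap_box [319.5 214.3] 0.68 [531.1   8.    0. ]
top scrap_box [273.2 233.1] 0.44 [460.6 168.6   0. ]
top can_side [360.  197.6] 0.71 [ 594.2 -133.7    0. ]
top yogurt_cup [274.  233.4] 0.59 [459.7 165.7   0. ]
top jam_jar [305.  175.7] 0.73 [667.5  63.6   0. ]
top pet_bottle [183. 204.] 0.61 [554.6 491.9   0. ]
top pet_bottle [342.1 194.3] 0.4 [604.3 -70.    0. ]
0.8
```

View pics/top0.png

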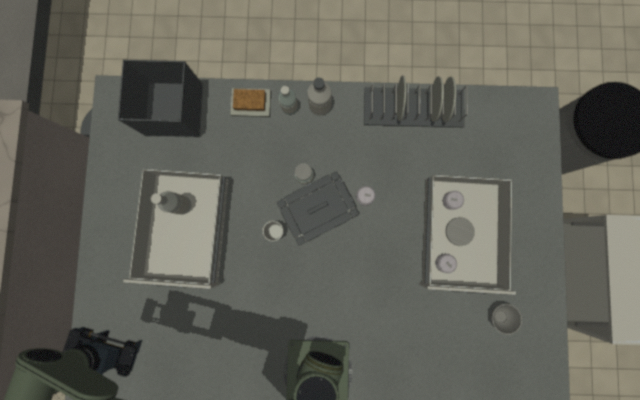

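View pics/scene0.png

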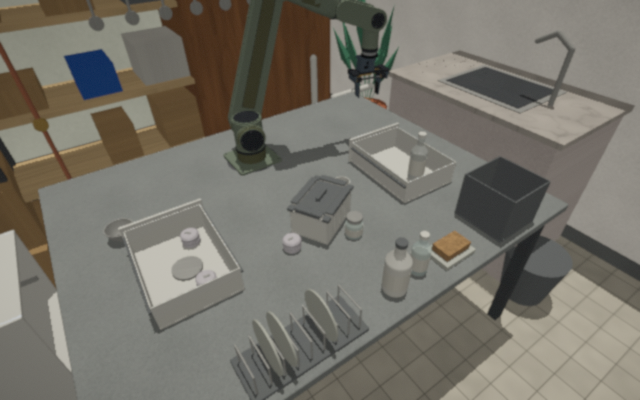

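The top view shows the box centred near pixel (318,209), turned about 30°. The can is at (366,195), the cup at (274,231) and the jar at (304,172), all close to it. Next I'll move above it for a wrist view.

```bash
cat >> h.py <<'E'
def togo(p,yaw):
    s=state();M=R.from_euler("xyz",s["ee_rot"],degrees=True);G=R.from_euler("xyz",[180,0,yaw],degrees=True)
    d=M.inv().apply(np.array(p,float)-s["ee_pos"])/500;w=(M.inv()*G).as_rotvec()/(np.pi/2)
    print("togo",np.round(d,4),np.round(w,4),"t",s["time_s"])
E
python3 - <<'E'
from h import *
s=state();cal=calibration("wrist");Rm=cv2.Rodrigues(np.array(cal["rvec"],float))[0];c=-Rm.T@np.array(cal["tvec"]).ravel()
M=R.from_euler("xyz",s["ee_rot"],degrees=True)
print("cam in tool",M.inv().apply(c-s["ee_pos"]),"axis",M.inv().apply(Rm[2]),cal["mtx"])
togo([460,0,330],123)
E
```

```text
cam in tool [  75.55587344   -1.25675321 -148.02989699] axis [-2.68427458e-01 -5.99294164e-04  9.63299715e-01] [[337.32863913   0.         316.77145135]
 [  0.         337.32863913 198.34166476]
 [  0.           0.           1.        ]]
togo [-0.8928 -0.9279 -0.1881] [ 1.000e-04 -0.000e+00  4.781e-01] t 0.8
```

```bash
python3 -m jog '-1 -0.87 -0.19 0 0 0.478;-1 -0.87 -0.19 0 0 0.478;-1 -0.87 -0.19 0 0 0.478;-1 -0.87 -0.19 0 0 0.478;-1 -0.87 -0.19 0 0 0.478;-1 -0.87 -0.19 0 0 0.478;-1 -0.87 -0.19 0 0 0.478;-1 -0.87 -0.19 0 0 0.478;-1 -0.87 -0.19 0 0 0.478;-1 -0.87 -0.19 0 0 0.478;-1 -0.87 -0.19 0 0 0.478;-1 -0.87 -0.19 0 0 0.478;-1 -0.87 -0.19 0 0 0.478;-1 -0.87 -0.19 0 0 0.478;-1 -0.87 -0.19 0 0 0.478;-1 -0.87 -0.19 0 0 0.478;-1 -0.87 -0.19 0 0 0.478;-1 -0.87 -0.19 0 0 0.478;-1 -0.87 -0.19 0 0 0.478;-1 -0.87 -0.19 0 0 0.478' -1 30
python3 - <<'E'
from h import *
c="wrist";cal=calibration(c);im=grab_frame(c);cv2.imwrite("pics/w1.png",im[:,:,::-1])
P={}
for n in("near_top","far_top","left_top","right_top"):
    for q in tip_of(n,c)[:2]:
        p=atz(cal,q["location"],128);P.setdefault(n,p);print(n,np.round(q["location"],1),round(q["confidence"],2),np.round(p,1))
for a,b in(("near_top","far_top"),("right_top","left_top")):
    if a in P and b in P:
        d=P[b]-P[a];print("centre",(P[a]+P[b])/2,"len",np.linalg.norm(d),"ang",np.degrees(np.arctan2(d[1],d[0])))
print(state()["force"],state()["time_s"])
E
```

```text
time_s: 2.47
ee_pos: [518.2, 16.2, 330.8]
ee_rot: [-180.0, -0.1, 123.1]
force: [0.1, -0.1, 0.1]
gripper_width: 0.4
near_top [330.5 171.1] 0.67 [525.7  29.3 128. ]
far_top [401.5 193.8] 0.58 [603.5  50.4 128. ]
far_top [273.5 190.8] 0.4 [486.4 -21.9 128. ]
left_top [342.5  99.8] 0.9 [495.6  96.  128. ]
left_top [399.6 197.1] 0.54 [604.   46.4 128. ]
right_top [326.6 276.1] 0.58 [590.3 -75.4 128. ]
centre [564.60303813  39.89004713 128.        ] len 80.53785886793649 ang 15.191157760798724
centre [542.94732111  10.30977706 128.        ] len 195.7455290594349 ang 118.90514558972527
[-0.23030085  0.26788695  0.25596605] 2.7167
```

View pics/w1.png

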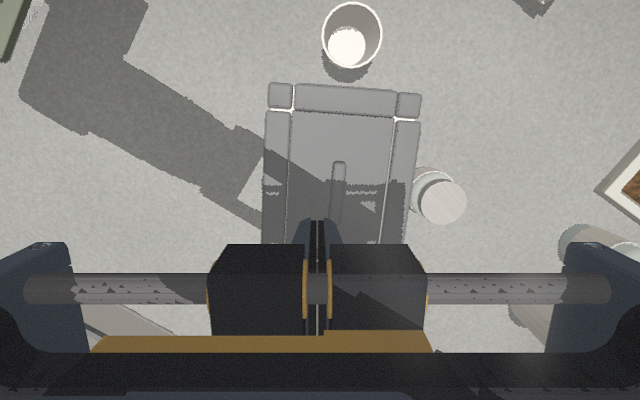

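The wrist view shows the left section at about (345,100), the near section along column ~277 and the far section along ~400. The right section is hidden behind the fingers, and the near_top report was false. I'll fit the box pose from the visible edges.

```bash
python3 - <<'E'
from h import *
cal=calibration("wrist")
pts={"Lo_n":(296,83),"Lo_f":(397,90),"Li_n":(295,109),"Li_f":(396,115),"No_l":(265,111),"No_r":(263,240),"Ni_l":(291,112),"Fo_l":(420,120),"Fo_r":(408,230),"Fi_l":(397,120),"ridge":(339,162)}
W={k:atz(cal,v,134 if k=="ridge" else 128) for k,v in pts.items()}
for k,v in W.items():print(k,np.round(v[:2],1))
a=lambda p,q:np.degrees(np.arctan2(*(W[q]-W[p])[1::-1]))
print("yaw from L",a("Lo_n","Lo_f"),a("Li_n","Li_f"),"N,F-90",a("No_r","No_l")-90,a("Fo_r","Fo_l")-90)
yaw=np.radians(np.mean([a("Lo_n","Lo_f"),a("Li_n","Li_f"),a("No_r","No_l")-90,a("Fo_r","Fo_l")-90]))
ex=np.array([np.cos(yaw),np.sin(yaw)]);ey=np.array([-ex[1],ex[0]])
for k,v in W.items():print(k,"box-axes",np.round([v[:2]@ex,v[:2]@ey],1))
print(np.degrees(yaw))
E
```

```text
Lo_n [448.8  83.9]
Lo_f [536.2 133.1]
Li_n [461.2  62.3]
Li_f [549.8 113.2]
No_l [436.9  44.2]
No_r [506.6 -77.3]
Ni_l [459.4  57.7]
Fo_l [573.2 122.6]
Fo_r [635.3  20.9]
Fi_l [553.6 109.8]
ridge [527.6  42.7]
yaw from L 29.375274847693007 29.845819214154783 N,F-90 29.860430778933633 31.43627595206243
Lo_n box-axes [ 430.3 -152.7]
Lo_f box-axes [ 530.6 -154.1]
Li_n box-axes [ 430.2 -177.6]
Li_f box-axes [ 532.4 -178.1]
No_l box-axes [ 400.  -181.1]
No_r box-axes [ 399.4 -321.1]
Ni_l box-axes [ 426.2 -180.7]
Fo_l box-axes [ 557.3 -181.7]
Fo_r box-axes [ 560.  -300.8]
Fi_l box-axes [ 533.9 -182.9]
ridge box-axes [ 477.7 -227.9]
30.12945019821096
```

```bash
cat >> h.py <<'E'
BY=29.9;C=np.array([546.5,13.0]);_a=np.radians(BY);EX=np.array([np.cos(_a),np.sin(_a)]);EY=np.array([-EX[1],EX[0]])
OFF=dict(near=(-63,0),far=(63,0),left=(0,93),right=(0,-93))
def go(n,z): togo([*(C+OFF[n][0]*EX+OFF[n][1]*EY),z],BY+90)
E
python3 -c "
from h import *
go('near',170)"
```

```text
togo [-0.0287 -0.0824  0.3222] [ 0.0002 -0.      0.0356] t 2.7167
```

```bash
python3 -m jog '-0.029 -0.082 0.1 0 0 0.036;-0.029 -0.082 0.2 0 0 0.036;-0.029 -0.082 0.28 0 0 0.036;-0.029 -0.082 0.322 0 0 0.036;-0.029 -0.082 0.322 0 0 0.036;-0.029 -0.082 0.322 0 0 0.036'
python3 - <<'E'
from h import *
go("near",142)
im=grab_frame("wrist");cv2.imwrite("pics/w2.png",im[:,:,::-1])
E
```

```text
time_s: 3.22
ee_pos: [490.5, -18.0, 168.5]
ee_rot: [-179.8, -0.2, 119.9]
force: [0.6, -0.9, 1.6]
gripper_width: 0.6
togo [-0.0022  0.0022  0.053 ] [-0.0027 -0.002  -0.0001] t 3.2167
```

View pics/w2.png

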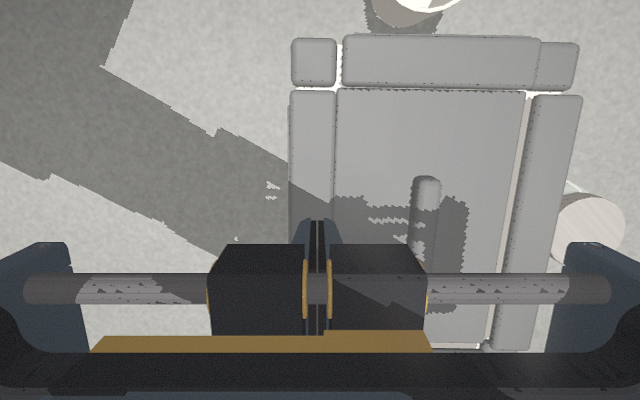

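The fingertips (column ~317) sit over the near section (290–335) and line up well, so I'll press now.

```bash
python3 -m jog '0 0 0.02 0 0 0;0 0 0.034 0 0 0;0 0 0.038 0 0 0;0 0 0.042 0 0 0;0 0 0.046 0 0 0;0 0 0.05 0 0 0;0 0 0.054 0 0 0;0 0 0.055 0 0 0;0 0 0.055 0 0 0'; python3 -c "
from h import *
go('near',142)"
```

```text
time_s: 4.02
ee_pos: [492.7, -18.1, 143.2]
ee_rot: [180.0, -0.0, 119.9]
force: [0.0, -0.9, 0.8]
gripper_width: 0.3
togo [ 0.0003 -0.0016  0.0023] [ 0.0002 -0.0001 -0.0001] t 4.0167
```

```bash
python3 -m jog '0 0 0.004 0 0 0;0 0 0.006 0 0 0;0 0 0.008 0 0 0;0 0 0.008 0 0 0'
```

```text
time_s: 4.35
ee_pos: [493.0, -18.2, 142.2]
ee_rot: [179.9, 0.1, 119.9]
force: [-6.7, 0.3, 21.0]
gripper_width: 0.2
```

Near is solid at 120 mm, so it's shut. Lifting and moving to the left section.

```bash
python3 -m jog '0 0 -0.03 0 0 0;0 0 -0.06 0 0 0;0.06 0.04 -0.06 0 0 0;0.12 0.08 -0.06 0 0 0;0.186 0.126 -0.06 0 0 0;0.186 0.126 -0.06 0 0 0;0.186 0.126 -0.06 0 0 0;0.186 0.126 -0.06 0 0 0'; python3 - <<'E'
from h import *
go("left",142)
im=grab_frame("wrist");cv2.imwrite("pics/w3.png",im[:,:,::-1])
E
```

```text
time_s: 5.02
ee_pos: [501.0, 93.7, 171.9]
ee_rot: [179.9, 0.1, 119.9]
force: [-0.0, 0.0, 0.4]
gripper_width: 0.3
togo [ 0.0008 -0.0017  0.0598] [0.0007 0.0009 0.0005] t 5.0167
```

View pics/w3.png

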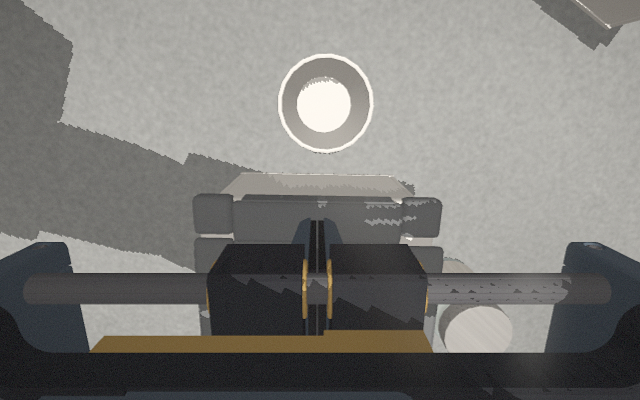

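The left section spans columns 233–403 and the fingertips sit on its middle. Pressing.

```bash
python3 -m jog '0 0 0.03 0 0 0;0 0 0.042 0 0 0;0 0 0.046 0 0 0;0 0 0.05 0 0 0;0 0 0.054 0 0 0;0 0 0.058 0 0 0;0 0 0.062 0 0 0;0 0 0.065 0 0 0;0 0 0.067 0 0 0;0 0 0.067 0 0 0'
```

```text
time_s: 5.9
ee_pos: [501.4, 93.0, 142.1]
ee_rot: [179.8, 0.1, 119.9]
force: [-6.2, -3.0, 23.7]
gripper_width: 0.7
```

```bash
python3 -m jog '0 0 -0.03 0 0 0;0 0 -0.06 0 0 0;-0.06 0.04 -0.06 0 0 0;-0.12 0.08 -0.06 0 0 0;-0.186 0.126 -0.06 0 0 0;-0.186 0.126 -0.06 0 0 0;-0.186 0.126 -0.06 0 0 0;-0.186 0.126 -0.06 0 0 0'; python3 - <<'E'
from h import *
go("far",142)
im=grab_frame("wrist");cv2.imwrite("pics/w4.png",im[:,:,::-1])
E
```

```text
time_s: 6.57
ee_pos: [601.4, 43.9, 171.8]
ee_rot: [179.9, 0.1, 119.9]
force: [-0.3, -0.2, 0.3]
gripper_width: 0.8
togo [ 0.0011 -0.0001  0.0596] [ 0.0009  0.0007 -0.0003] t 6.5667
```

View pics/w4.png

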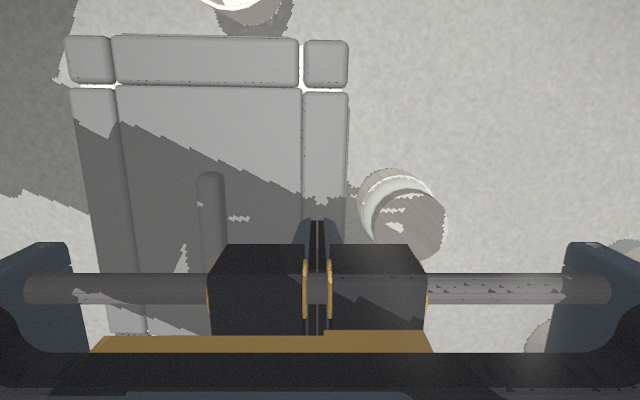

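The fingertips are over the far section (302–347), and the jar stays well below the gripper. Pressing.

```bash
python3 -m jog '0 0 0.03 0 0 0;0 0 0.042 0 0 0;0 0 0.046 0 0 0;0 0 0.05 0 0 0;0 0 0.054 0 0 0;0 0 0.058 0 0 0;0 0 0.062 0 0 0;0 0 0.065 0 0 0;0 0 0.067 0 0 0;0 0 0.067 0 0 0' && python3 -m jog '0 0 -0.03 0 0 0;0 0 -0.06 0 0 0;-0.06 -0.04 -0.06 0 0 0;-0.12 -0.08 -0.06 0 0 0;-0.186 -0.126 -0.06 0 0 0;-0.186 -0.126 -0.06 0 0 0;-0.186 -0.126 -0.06 0 0 0;-0.186 -0.126 -0.06 0 0 0'; python3 - <<'E'
from h import *
go("right",142)
E
```

```text
time_s: 7.45
ee_pos: [601.5, 44.3, 142.2]
ee_rot: [179.8, 0.1, 119.9]
force: [-5.8, 1.6, 17.9]
gripper_width: 0.5
time_s: 8.12
ee_pos: [593.2, -67.6, 171.9]
ee_rot: [179.7, 0.1, 119.8]
force: [0.2, -0.6, -0.5]
gripper_width: 0.8
togo [ 0.0005 -0.0009  0.0599] [ 0.0029  0.0013 -0.0006] t 8.1167
```

```bash
python3 -m jog '0 0 0.03 0 0 0;0 0 0.042 0 0 0;0 0 0.046 0 0 0;0 0 0.05 0 0 0;0 0 0.054 0 0 0;0 0 0.058 0 0 0;0 0 0.062 0 0 0;0 0 0.065 0 0 0;0 0 0.067 0 0 0;0 0 0.067 0 0 0' && python3 -m jog '0 0 -0.05 0 0 0;0 0 -0.1 0 0 0;0 0 -0.16 0 0 0;-0.08 0 -0.22 0 0 0;-0.14 0 -0.28 0 0 0;-0.2 0 -0.3 0 0 0;-0.2 0 -0.3 0 0 0;-0.2 0 -0.3 0 0 0;-0.2 0 -0.3 0 0 0'; python3 - <<'E'
from h import *
c="wrist";cal=calibration(c);im=grab_frame(c);cv2.imwrite("pics/w5.png",im[:,:,::-1])
for n in OFF:
    for q in tip_of(n+"_top",c)[:1]:print(n,np.round(q["location"]),q["confidence"],atz(cal,q["location"],120)[:2].round(1),"exp",(C+np.array(OFF[n])@np.array([EX,EY])).round(1))
for n,z in(("yogurt_cup",0),("jam_jar",0),("can_side",0)):
    for q in tip_of(n,"wrist")[:1]:print(n,q["confidence"],atz(cal,q["location"],z)[:2].round(1))
E
```

```text
time_s: 8.95
ee_pos: [593.6, -67.4, 142.0]
ee_rot: [179.6, 0.2, 119.8]
force: [-6.1, 1.4, 18.4]
gripper_width: 0.7
time_s: 9.7
ee_pos: [641.7, -153.9, 291.2]
ee_rot: [179.7, 0.1, 119.8]
force: [-0.4, -0.6, -0.4]
gripper_width: 0.8
near [314.  82.] 0.16 [593.  -74.4] exp [491.9 -18.4]
right [312.  79.] 0.63 [590.3 -72.8] exp [592.9 -67.6]
jam_jar 0.76 [664.9  64.1]
can_side 0.68 [ 598.1 -151.6]
```

View pics/w5.png

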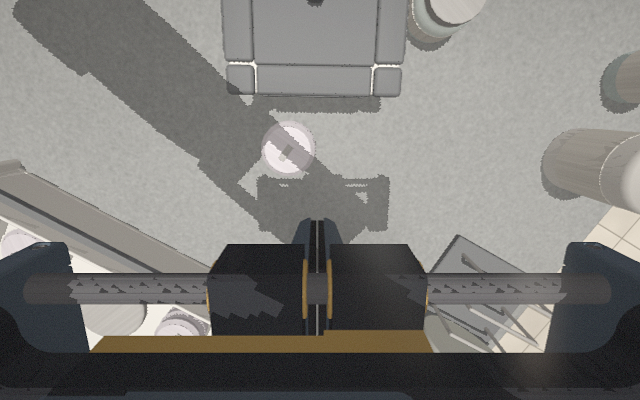

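All four stopped hard at tip height 120 mm under 18–24 N. I'll take one last look over the whole lid, checking that it hasn't moved and nothing sprang back.

```bash
python3 -m jog '0.04 0 -0.08 0 0 0;0.08 0 -0.16 0 0 0;0.1 0 -0.22 0 0 0;0.1 0 -0.22 0 0 0;0.1 0 -0.22 0 0 0;0.1 0 -0.22 0 0 0;0.1 0 -0.22 0 0 0'; python3 - <<'E'
from h import *
c="wrist";cal=calibration(c);im=grab_frame(c)
K=np.array(cal["mtx"])
for z,col in((120,(0,255,0)),):
    for x0,x1,y0,y1 in((-80,-54,-82,82),(54,80,-82,82),(-52,52,84,110),(-52,52,-110,-84)):
        P=np.array([[*(C+a*EX+b*EY),z] for a,b in((x0,y0),(x1,y0),(x1,y1),(x0,y1))])
        uv=cv2.projectPoints(P,np.array(cal["rvec"],float),np.array(cal["tvec"],float),K,None)[0]
        im=np.ascontiguousarray(im);cv2.polylines(im,[uv.round().astype(np.int32)],True,col,1)
cv2.imwrite("pics/w6.png",im[:,:,::-1])
E
```

```text
time_s: 10.68
ee_pos: [616.1, -110.5, 400.1]
ee_rot: [179.8, 0.0, 119.9]
force: [0.5, 0.6, -0.3]
gripper_width: 0.5
```

View pics/w6.png

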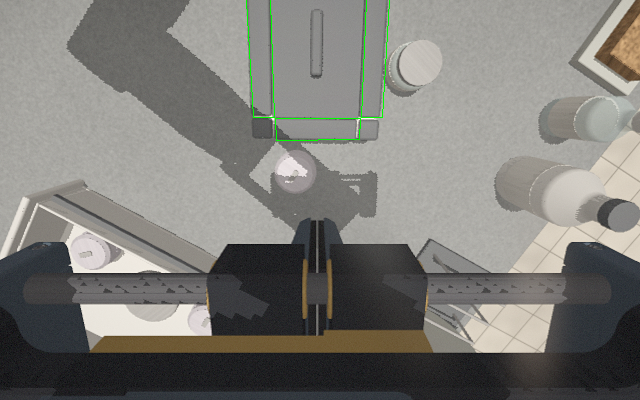

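```bash
python3 -c "
from workcell import *
print(state()['force'],job_done())"
```

```text
the job is handed in; nothing more can be done
[-0.1926876  -0.0837773  -0.25215294] None
```

I pressed all four rim sections of the scrap-box lid with the closed fingertips and handed the job in at about 10.7 s. The arm was clear of everything at the end.

- **Rim sections:** the presses, in order near, left, far, right, each stopped hard with the fingertips at the 120 mm shut height. The wrist force was 18–24 N, well past the 8–9 N needed to click shut. I judged "shut" from these stops; I did not touch the sections a second time.
- **Box position:** the last picture showed the near, far and right parts of the lid about 4 px (roughly 4 mm) from my predicted outline. That could be calibration or fit error, or a slight shift of the box. The left section was outside that picture.
- **Other objects:** the fingertips never went below 120 mm, higher than the can, cup and jar beside the box. The can and jar looked upright in the last picture; the cup was out of view.
- **Checks that disagreed:**
  - The network gave wrong positions for the near section in the wrist views, so I used edges I read from the picture.
  - It placed the can beside the box about 18 mm apart in two views. I put this down to the viewing angle, because nothing went near the can.

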